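# Seat the keyed fixture head and hold it down

### The job

Pick up the knurled steel fixture head and set it, open end down, over the spigot of the round quick-change stand. Turn it until a hidden keyway inside it drops over the spigot's cross pin, then push it fully home against the ejector spring until it sits flush on the seat. Finish still holding it pressed home, so that I can tighten the screw; leave the other things on the bench alone.

Things in the scene. Friction and masses are not known exactly. Their poses are not given: they have to be found in the camera images.
- head: the loose fixture head: a knurled steel collar, 44 mm outer diameter (45 over the knurl), 50 mm tall, about 0.2 kg; closed flat top with eight small dark holes and a brass dot; starts standing upright on the bench, open end down. Origin: centre of the open underside, z up. Inside, from below: a plain skirt, bore 35 mm, 9 mm deep; then the land (see head_land)
- head_land (a point): inside the head, on its axis, 9 mm above its underside: lower face of a land 8 mm thick, bore 23 mm, cut through by four keyways 8.5 mm wide, 90 degrees apart (along the head's own +-x and +-y). Above the land the head is empty up to its ceiling, 44 mm above the underside. (Room: a fixed strip lamp hangs over the bench's front edge, 755 mm up, in reach of an arm's elbow: pass below it)
- seat (a point): centre of the bright seat (52 mm across) on the fixed dark steel stand (100 mm across), 18 mm above the bench, z up. The head is home when its underside lies on it. From it rises an upright spigot, 20 mm diameter, its top coned from 33 to 38 mm above the seat. A small brass thumb screw sticks out 16 mm from the stand's rim, below seat height
- pin_top (a point): on the spigot's axis at the flat top of its square brass cross pin, 25 mm above the seat. Pin: 5 mm thick, 31 mm long, level; its direction differs every time, unrelated to this frame's axes, visible only while the head is off. Until keyways and pin line up (within about 6 degrees; at most a 90 degree turn) the land rests on the pin, the head's underside 16 mm above the seat; then it drops
- ejector (a joint): travel (m) of the spring ejector, a brass plunger 9 mm thick in the spigot's top; 0 = out, its top 52 mm above the seat; grows as it is pressed down. It meets the head's ceiling when the underside is 8 mm above the seat, pushes back with 4 N there and 8 N when the head is home (0.008), and lifts the head again if let go
- green_driver: a screwdriver with a green handle, 168 mm long, lying on the bench; a bystander
- loupe: a black eye loupe, 34 mm across, 26 mm tall, standing on the bench; a bystander
- solder_coil: a coil of solder wire, 44 mm across, 8 mm tall, on the bench; a bystander
- graver_c: a graver with a dark wooden bulb handle, 112 mm long, lying on the bench; a bystander
Things that resemble listed ones, but are neither listed nor needed, are in the scene too. What is meant by the head is not red, and is the larger of those in its own colour.

How it is judged:
By the outcome, as a careful person would: the job done as asked, in the order asked, and still so for the second after the job is handed in, while the arm keeps its last pose, push and grip.
It also fails if it takes over 58 s, if anything falls off the work surface, if the arm or the gripper's body presses on something with over 40 N, if the wrist force passes 120 N, or if a joint passes its speed limit or range.

### The arm

A 7-joint arm with a two-finger parallel gripper is mounted at the origin on a cart in front of the work surface, level with it; the furniture and walls round the work are solid. World frame = base frame: x ahead of the robot, y to its left, z up, the work surface at z = 0. Lengths are in m, angles in rad, forces in N, time in s.
With the tool pointing down it reaches from about 0.4 to 0.9 m from the base axis. Payload 5.5 kg.
Tool frame: the origin (TCP) lies midway between the tips of the shut fingers; the grasp point (between the pads) lies 19 mm behind it; z points along the fingers, y is the direction in which the jaws open and shut (so a half turn about z gives the same grasp; the last joint's range is limited). The gripper opens to 92 mm and grips with 3 to 60 N. Pads are 19 mm wide; open, the fingers measure 130 mm over their backs; the gripper's body (75 mm by 190 mm) begins 47 mm behind the grasp point.
Start: joints at [1.491, 0.501, -0.427, 1.55, 0.221, 1.138, -0.21], TCP at [0.219, -0.612, 0.227] pointing down, gripper open.
Joint ranges: [-2.88, 2.88], [-0.31, 2.03], [-1.54, 1.56], [0.2, 2.42], [-1.41, 4.55], [0.19, 2.02], [-2.57, 2.57]. Speed limits (rad/s): [2.57, 2.57, 3.14, 3.14, 3.14, 3.14, 3.14].

### API

Orientations are given as a unit quaternion [w, x, y, z].
In Python, from rig import * gives the robot as it stands. Calls block until the motion is done:
- movep(position, orientation): joint-space move of the TCP to a pose.
- line_to(position, rotation=None, vel=0.15): straight line of the TCP; rotation=None keeps the orientation; vel is the mean speed in m/s.
- move_joints(angles): joint-space move.
- grip(opening, newtons=None): finger opening in m; newtons is the grip in N (None keeps the last); returns when the fingers have stopped.
- dwell(seconds).
- inverse_kinematics(position, orientation): joint angles nearest the present ones, or None.
- snapshot(name): name is "scene" or "side" or "wrist"; returns a dict with "image" (400x640x3 uint8, red, green, blue), "mtx" (3x3 intrinsics, pixels), "cam_to_world" (4x4, takes a point from camera to world coordinates). Camera axes: x right, y down, z forward; pixel columns grow to the right and rows downward; lengths in m; the calibration is good to about 2 mm. The wrist camera is an equidistant fisheye: a pixel r from the principal point sees the ray r / f radians off the axis. A picture is of the moment at which its call begins. There is no depth.
A pose or a line that the arm cannot do raises IKError and nothing moves.
- sign_off(): hands the job in, once; it reports no verdict.
Readings, each from a call of its own:
- current_time(): time.
- current_joint_positions(): joint angles.
- current_qd(): joint speeds.
- current_effort(): joint torques, N m.
- current_position(): TCP position.
- current_orientation(): TCP orientation.
- current_wrist_force(): force on the tool from outside, world axes, zero at the start.
- current_moment(): the same for the moment, N m.
- current_gripper_width(): finger opening in m.
Only numpy, scipy, OpenCV 4.12 (cv2) and the standard library are available. Lean on these libraries where they do the work, as an engineer would, in place of code of your own. Each camera call takes 0.05 s, during which the arm holds its last target. There are 200 camera calls.

## Working session

There is one attempt and no reset: what is moved stays moved. The work goes in short steps, each a Python script; the robot and the scene stay as the last script left them, time stands still between calls to the robot, and variables do not carry over. Pictures are saved under pics/ and viewed, about 8 in all and at most 12, crops included, and the job is handed in when it is done.

```bash
ls; mkdir -p pics
python3 - <<'E'
from rig import *
import cv2, numpy as np
for n in ["scene","side","wrist"]:
    s=snapshot(n); cv2.imwrite(f"pics/a_{n}.png",s["image"][:,:,::-1]); print(n,s["mtx"].tolist(),np.round(s["cam_to_world"],3).tolist())
    np.savez(f"pics/a_{n}.npz",**s)
print(current_time(),current_position(),current_orientation(),current_wrist_force())
E
```

```text
pics
scene [[395.64408543701416, 0.0, 318.27397671861866], [0.0, 395.64408543701416, 199.82521687848006], [0.0, 0.0, 1.0]] [[0.88, -0.292, 0.376, 0.318], [-0.475, -0.501, 0.723, -0.464], [-0.023, -0.815, -0.579, 0.555], [0.0, 0.0, 0.0, 1.0]]
side [[376.44163469637874, 0.0, 315.75104759814116], [0.0, 376.44163469637874, 204.57496779592122], [0.0, 0.0, 1.0]] [[-1.0, -0.019, -0.003, 0.639], [-0.008, 0.56, -0.828, 0.953], [0.017, -0.828, -0.56, 0.594], [0.0, 0.0, 0.0, 1.0]]
wrist [[309.70691628693146, 0.0, 317.71776985333014], [0.0, 309.70691628693146, 200.16204847715255], [0.0, 0.0, 1.0]] [[0.336, -0.907, -0.255, 0.287], [-0.942, -0.324, -0.089, -0.588], [-0.002, 0.27, -0.963, 0.382], [0.0, 0.0, 0.0, 1.0]]
0.15 [ 0.2182529  -0.61168753  0.22591221] [-7.44075656e-04  9.85345951e-01  1.70566096e-01 -1.04745001e-04] [0.27873114 1.61981363 0.25196077]
```

View pics/a_scene.png

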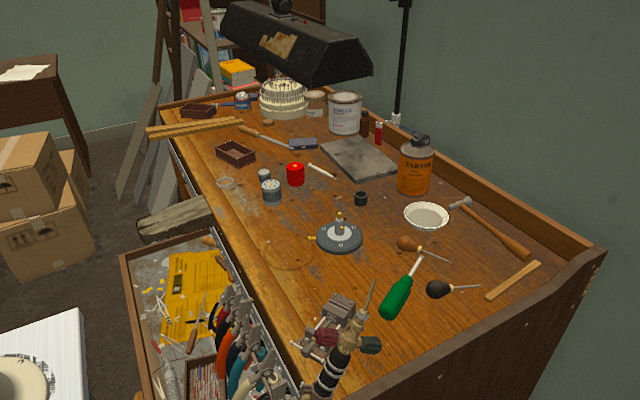

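View pics/a_side.png

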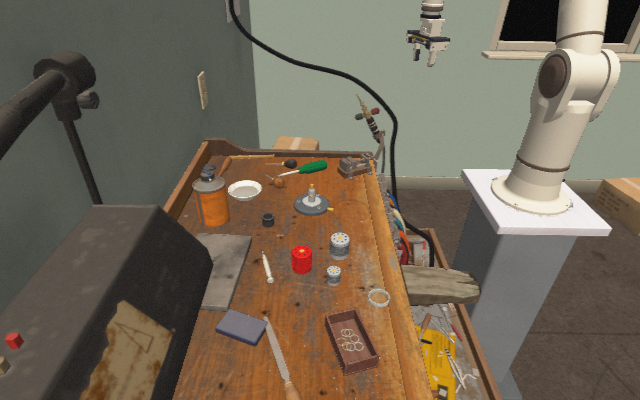

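Scene: grey head near (271,190), a smaller grey one at (264,175), a red decoy at (295,174) and the stand at (340,237). Side: head (340,245), small one (333,275), stand (312,203). I'll enlarge both views and triangulate roughly.

```bash
cat > h.py <<'E'
import numpy as np, cv2
def ray(s,uv,fish=False):
    K=s["mtx"];T=s["cam_to_world"]
    x=(uv[0]-K[0,2])/K[0,0];y=(uv[1]-K[1,2])/K[1,1]
    if fish:
        r=np.hypot(x,y);k=np.sin(r)/r if r>1e-9 else 1.;d=np.array([x*k,y*k,np.cos(r)])
    else: d=np.array([x,y,1.])
    d=T[:3,:3]@d
    return T[:3,3],d/np.linalg.norm(d)
def plane(s,uv,z,fish=False):
    o,d=ray(s,uv,fish);return o+d*(z-o[2])/d[2]
def tri(*rs):
    A=sum(np.eye(3)-np.outer(d,d) for o,d in rs);b=sum((np.eye(3)-np.outer(d,d))@o for o,d in rs)
    p=np.linalg.solve(A,b);return p,[np.linalg.norm(np.cross(p-o,d)) for o,d in rs]
def proj(s,p,fish=False):
    T=s["cam_to_world"];K=s["mtx"];c=T[:3,:3].T@(np.asarray(p)-T[:3,3])
    q=c[:2]/c[2]
    if fish:
        n=np.hypot(*c[:2]);q=c[:2]/n*np.arctan2(n,c[2])
    return K[0,0]*q+K[:2,2]
E
python3 - <<'E'
from h import *
S=np.load("pics/a_scene.npz");D=np.load("pics/a_side.npz")
S=dict(S);D=dict(D)
for n,a,b in [("headtop",(271,184),(340,239)),("smalltop",(264,171.5),(333,270)),("ejtop",(338,213),(312,186)),("seat",(340,234),(312,203))]:
    print(n,tri(ray(S,a),ray(D,b)))
a=S["image"][150:260,210:400];b=D["image"][170:290,270:380]
a=cv2.resize(a,None,fx=4.2,fy=4.2,interpolation=2)[:,:,::-1][:,:800];b=cv2.resize(b,None,fx=4,fy=4,interpolation=2)[:,:,::-1]
cv2.imwrite("pics/b1.png",a);cv2.imwrite("pics/b2.png",b)
E
```

```text
headtop (array([0.58042468, 0.28326486, 0.04726547]), [np.float64(0.0013294932056586366), np.float64(0.0013294932056585377)])
smalltop (array([0.59705278, 0.36910948, 0.03200834]), [np.float64(4.734270339931001e-06), np.float64(4.734270339773415e-06)])
ejtop (array([0.64712113, 0.08497218, 0.0668444 ]), [np.float64(0.00044979863355126533), np.float64(0.00044979863355132355)])
seat (array([0.64854742, 0.0824427 , 0.01108158]), [np.float64(0.002693128221814808), np.float64(0.0026931282218145562)])
```

View pics/b1.png

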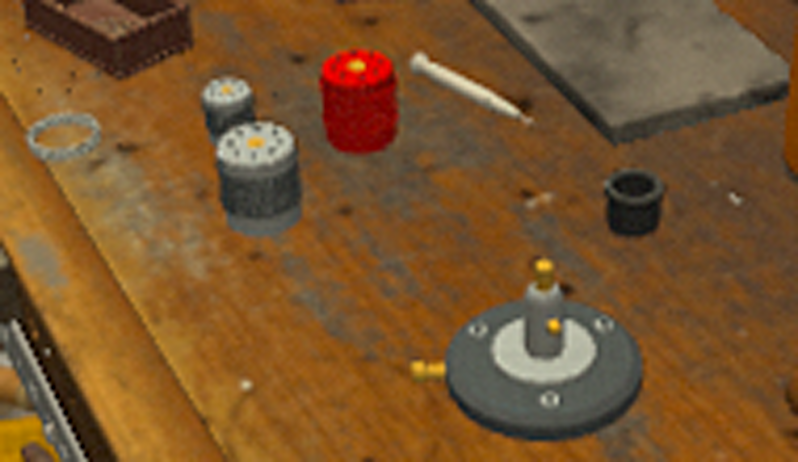

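Head is near (0.580, 0.283), top about 0.047 high. The stand is near (0.647, 0.085), ejector top about 0.067. Before moving, I'll work out the arm geometry from IK samples, because of the strip lamp.

Run:
```python
from rig import *
from h import *
from scipy.optimize import least_squares
from scipy.spatial.transform import Rotation as R
S=dict(np.load("pics/a_scene.npz"));D=dict(np.load("pics/a_side.npz"))
print("front edge",plane(S,(180,175),0),plane(S,(262,335),0)); 
for z in (0,.3,.4,.5): print(z,proj(D,(0,0,z)))
rng=np.random.default_rng(0);X=[(current_joint_positions(),current_position(),current_orientation())]
def q(yaw): # tool down, tool y dir
    r=R.from_euler('z',yaw)*R.from_euler('x',np.pi);x=r.as_quat();return [x[3],*x[:3]]
for i in range(30):
    a=rng.uniform(-1.5,.8);r=rng.uniform(.45,.8)
    p=[r*np.cos(a),r*np.sin(a),rng.uniform(.1,.35)];o=q(rng.uniform(-3,3))
    try: j=inverse_kinematics(p,o)
    except Exception as e: j=None
    if j is not None: X.append((j,p,o))
J=np.array([x[0] for x in X]);P=np.array([x[1] for x in X]);O=R.from_quat([[*x[2][1:],x[2][0]] for x in X])
print(len(X))
def fk(p,J,elbow=False):
    h,l1,e1,l2,e2,w,t,o1,o7=p
    z=lambda a:R.from_euler('z',a);y=lambda a:R.from_euler('y',a)
    A=z(J[:,0]+o1)*y(J[:,1])*z(J[:,2]); E=[0,0,h]+A.apply([e1,0,l1])
    if elbow: return E
    B=A*y(J[:,3])*z(J[:,4]);W=E+B.apply([0,0,l2])+(A*y(J[:,3])).apply([e2,0,0])
    C=B*y(J[:,5])*z(J[:,6]+o7);return W+(B*y(J[:,5])).apply([w,0,0])+C.apply([0,0,t]),C
best=None
for o1 in (-2.6,0,2.6,1.5,-1.5,3.1):
    f=lambda p:np.concatenate([(fk(p,J)[0]-P).ravel(),.2*((fk(p,J)[1].inv()*O).as_rotvec()).ravel()])
    s=least_squares(f,[.35,.4,0,.4,0,0,.3,o1,0])
    if best is None or s.cost<best.cost: best=s
print(best.cost,best.x.round(3)); np.save("fk.npy",best.x)
print(np.abs(fk(best.x,J)[0]-P).max())
for a,b,c in zip(J.round(2)[:8],P.round(2),fk(best.x,J,True).round(3)): print(a,b,c)
for n,p in [("stand",[.647,.085,.25]),("head",[.58,.283,.25]),("head",[.58,.283,.02])]:
  for yaw in np.arange(0,3.2,.52):
    try:j=inverse_kinematics(p,q(yaw))
    except Exception: j=None
    print(n,round(yaw,2),None if j is None else (np.round(j,2),fk(best.x,np.array([j]),True).round(2)))
```

```text
front edge [0.4106864  0.51908879 0.        ] [ 0.41624264 -0.06116453  0.        ]
0 [528.78857661 194.44804128]
0.3 [568.31601832  94.8307509 ]
0.4 [584.77512643  53.35041014]
0.5 [603.4212089    6.35844378]
31
6.3899918176322945 [-1.88043e+02  6.58000e-01 -1.31000e-01  4.49000e-01  8.10000e-02
  3.98000e-01 -1.87916e+02 -1.68000e+00 -2.73200e+00]
0.8559675540175755
[ 1.49  0.5  -0.43  1.55  0.22  1.14 -0.21] [ 0.22 -0.61  0.23] [ 2.18000e-01  1.40000e-02 -1.87409e+02]
[ 0.67  0.6  -0.89  1.9   0.59  0.92  1.31] [ 0.54 -0.02  0.11] [   0.25    -0.203 -187.454]
[ 0.17  1.01 -1.31  1.14  0.96  1.6  -1.1 ] [0.72 0.28 0.25] [ 1.59000e-01 -5.33000e-01 -1.87667e+02]
[ 0.7   0.88 -1.09  1.04  0.75  1.58  1.56] [ 0.75 -0.19  0.3 ] [   0.358   -0.323 -187.576]
[ 0.6   0.26 -1.28  1.92  0.27  1.16  1.99] [0.41 0.21 0.28] [ 1.73000e-01 -5.50000e-02 -1.87397e+02]
[-0.7   0.51  0.24  1.65 -0.13  1.01 -2.46] [0.57 0.3  0.17] [-1.71000e-01 -1.21000e-01 -1.87405e+02]
[ 1.88  0.18 -0.56  1.88  0.11  1.11  0.59] [ 0.07 -0.49  0.27] [-4.00000e-03  7.10000e-02 -1.87376e+02]
[ 0.97  0.69 -1.48  1.55  0
[... 1769 characters left out ...]
rray([ 0.04,  0.86, -0.77,  1.68,  0.73,  0.92, -2.08]), array([[ 6.0000e-02, -4.4000e-01, -1.8754e+02]]))
head 1.04 (array([ 0.11,  0.93, -0.91,  1.67,  0.86,  0.99, -1.64]), array([[ 1.1000e-01, -4.8000e-01, -1.8758e+02]]))
head 1.56 (array([ 0.11,  0.92, -0.9 ,  1.67,  0.84,  0.98, -1.11]), array([[ 1.0000e-01, -4.7000e-01, -1.8758e+02]]))
head 2.08 (array([ 0.08,  0.89, -0.84,  1.68,  0.8 ,  0.95, -0.56]), array([[ 8.0000e-02, -4.6000e-01, -1.8756e+02]]))
head 2.6 (array([ 0.03,  0.86, -0.77,  1.68,  0.72,  0.91,  0.  ]), array([[ 6.0000e-02, -4.4000e-01, -1.8754e+02]]))
head 3.12 (array([ 0.02,  0.85, -0.74,  1.68,  0.7 ,  0.9 ,  0.54]), array([[ 5.0000e-02, -4.4000e-01, -1.8754e+02]]))
```

```bash
cat > arm.py <<'E'
from rig import *
from h import *
from scipy.spatial.transform import Rotation as R
import itertools
def q(yaw):
    x=(R.from_euler('z',yaw)*R.from_euler('x',np.pi)).as_quat();return [x[3],*x[:3]]
def fk(p,J,elbow=False,s=(-1,-1,-1,-1)):
    h,l1,e1,l2,e2,w,t,o1,o7=p;J=np.atleast_2d(J)
    z=lambda a:R.from_euler('z',a);y=lambda a:R.from_euler('y',a)
    A=z(s[0]*J[:,0]+o1)*y(J[:,1])*z(s[1]*J[:,2]); E=[0,0,h]+A.apply([e1,0,l1])
    if elbow: return E
    B=A*y(J[:,3])*z(s[2]*J[:,4]);W=E+B.apply([0,0,l2])+(A*y(J[:,3])).apply([e2,0,0])
    C=B*y(J[:,5])*z(s[3]*J[:,6]+o7);return W+(B*y(J[:,5])).apply([w,0,0])+C.apply([0,0,t]),C
E
python3 - <<'E'
from arm import *
from scipy.optimize import least_squares
rng=np.random.default_rng(0);X=[(current_joint_positions(),current_position(),current_orientation())]
for i in range(30):
    a=rng.uniform(-1.5,.8);r=rng.uniform(.45,.8)
    p=[r*np.cos(a),r*np.sin(a),rng.uniform(.1,.35)];o=q(rng.uniform(-3,3))
    try: j=inverse_kinematics(p,o)
    except Exception: j=None
    if j is not None: X.append((j,p,o))
J=np.array([x[0] for x in X]);P=np.array([x[1] for x in X]);O=R.from_quat([[*x[2][1:],x[2][0]] for x in X])
best=None
for s in itertools.product([-1],[-1,1],[-1,1],[-1,1]):
  for o7 in (0,1.57,3.14,-1.57):
    f=lambda p:np.concatenate([(fk(p,J,s=s)[0]-P).ravel(),.2*((fk(p,J,s=s)[1].inv()*O).as_rotvec()).ravel()])
    r=least_squares(f,[.35,.4,0,.4,0,0,.3,0,o7],max_nfev=60)
    if best is None or r.cost<best[0]: best=(r.cost,s,r.x)
print(best[0],best[1],best[2].round(3)); np.save("fk.npy",best[2])
print(J[:8].round(2).tolist()); print(fk(best[2],J[:8],True,best[1]).round(2).tolist())
E
```

```text
0.0006778112201897428 (-1, -1, -1, -1) [-7.040e-01  5.130e-01 -0.000e+00  4.670e-01  1.100e-02 -1.000e-03
 -6.850e-01 -3.500e-02  1.536e+00]
[[1.49, 0.5, -0.43, 1.55, 0.22, 1.14, -0.21], [0.67, 0.6, -0.89, 1.9, 0.59, 0.92, 1.31], [0.17, 1.01, -1.31, 1.14, 0.96, 1.6, -1.1], [0.7, 0.88, -1.09, 1.04, 0.75, 1.58, 1.56], [0.6, 0.26, -1.28, 1.92, 0.27, 1.16, 1.99], [-0.7, 0.51, 0.24, 1.65, -0.13, 1.01, -2.46], [1.88, 0.18, -0.56, 1.88, 0.11, 1.11, 0.59], [0.97, 0.69, -1.48, 1.55, 0.68, 1.53, 0.8]]
[[0.01, -0.25, -0.25], [0.22, -0.19, -0.28], [0.43, -0.09, -0.43], [0.29, -0.27, -0.38], [0.1, -0.08, -0.21], [0.2, 0.15, -0.26], [-0.03, -0.09, -0.2], [0.17, -0.27, -0.31]]
```

```bash
cat >> arm.py <<'E'
from scipy.optimize import least_squares
PF=np.load("fk.npy").copy(); PF[6]+= .35-PF[0]; PF[0]=.35   # shoulder height ~.35 from side view; h-t is what the fit fixes
LO=np.array([-2.88,-.31,-1.54,.2,-1.41,.19,-2.57]);HI=np.array([2.88,2.03,1.56,2.42,4.55,2.02,2.57])
def solve(pos,yaw,seed,ez,w=.05):
    x=q(yaw);O=R.from_quat([*x[1:],x[0]])
    def f(j):
        p,C=fk(PF,j);return np.concatenate([10*(p[0]-pos),3*(C.inv()*O).as_rotvec()[0],[w*10*(fk(PF,j,True)[0,2]-ez)],.003*(j-seed)])
    r=least_squares(f,np.clip(seed,LO+.05,HI-.05),bounds=(LO+.03,HI-.03));p,C=fk(PF,r.x)
    return r.x,np.linalg.norm(p[0]-pos)
def clear(ja,jb,n=25):
    J=np.linspace(ja,jb,n);E=fk(PF,J,True);p,C=fk(PF,J);W=p-C.apply([0,0,PF[6]])
    m=-1
    for t in np.linspace(0,1,15):
        X=E+t*(W-E);k=(X[:,0]>.3)&(X[:,0]<.55)
        if k.any(): m=max(m,X[k,2].max())
    return m
E
python3 - <<'E'
from arm import *
j0=np.array(current_joint_positions());print(PF.round(3))
for name,pos in [("stand",[.647,.085,.16]),("head",[.58,.283,.16]),("headlow",[.58,.283,.015]),("standlow",[.647,.085,.03])]:
  for j3 in (-1.1,1.1):
    for yaw in (.96,.96-np.pi, 2.53,-.61):
      for ez in (.6,):
        s=np.array([.5 if j3<0 else -1.,.8,j3,1.6,.5*-np.sign(j3),1.1,0.]); 
        j,e=solve(pos,yaw,s,ez)
        print(name,j3,round(yaw,2),j.round(2),round(e,4),"E",fk(PF,j,True)[0].round(2),"clr",round(clear(j0,j),3))
E
```

```text
[ 3.500e-01  5.130e-01 -0.000e+00  4.670e-01  1.100e-02 -1.000e-03
  3.690e-01 -3.500e-02  1.536e+00]
stand -1.1 0.96 [ 0.62  1.06 -1.42  1.6   1.06  1.43 -1.51] 0.0 E [ 0.35 -0.27  0.6 ] clr 0.649
stand -1.1 -2.18 [ 0.62  1.06 -1.42  1.6   1.06  1.43  1.63] 0.0 E [ 0.35 -0.27  0.6 ] clr 0.648
stand -1.1 2.53 [ 0.62  1.06 -1.42  1.6   1.06  1.43  0.06] 0.0 E [ 0.35 -0.27  0.6 ] clr 0.648
stand -1.1 -0.61 [-0.95  1.06  1.42  1.6  -1.06  1.43 -1.61] 0.0 E [0.27 0.36 0.6 ] clr 0.731
stand 1.1 0.96 [-0.95  1.06  1.42  1.6  -1.06  1.43 -0.04] 0.0 E [0.27 0.36 0.6 ] clr 0.731
stand 1.1 -2.18 [ 0.62  1.06 -1.42  1.6   1.06  1.43  1.63] 0.0 E [ 0.35 -0.27  0.6 ] clr 0.649
stand 1.1 2.53 [-0.95  1.06  1.42  1.6  -1.06  1.43  1.53] 0.0 E [0.27 0.36 0.6 ] clr 0.731
stand 1.1 -0.61 [-0.95  1.06  1.42  1.6  -1.06  1.43 -1.61] 0.0 E [0.27 0.36 0.6 ] clr 0.731
head -1.1 0.96 [ 0.31  1.06 -1.43  1.62  1.06  1.43 -1.85] 0.0 E [ 0.42 -0.15  0.6 ] clr 0.67
head -1.1 -2.18 [ 0.31  1.06 -1.43  1.62  1.06  1.43  1.3 ] 0.0 E [ 0.42 -0.15  0.6 ] clr 0.67
head -1.1 2.53 [ 0.31  1.06 -1.43  1.62  1.06  1.43 -
[... 1353 characters left out ...]
24  0.6 ] clr 0.644
standlow -1.1 -2.18 [ 0.53  1.06 -1.12  1.66  1.05  1.14  1.64] 0.0 E [ 0.38 -0.24  0.6 ] clr 0.644
standlow -1.1 2.53 [ 0.53  1.06 -1.12  1.66  1.05  1.14  0.07] 0.0 E [ 0.38 -0.24  0.6 ] clr 0.644
standlow -1.1 -0.61 [-0.86  1.06  1.12  1.66 -1.05  1.14 -1.62] 0.0 E [0.3  0.33 0.6 ] clr 0.723
standlow 1.1 0.96 [-0.86  1.06  1.12  1.66 -1.05  1.14 -0.05] 0.0 E [0.3  0.33 0.6 ] clr 0.723
standlow 1.1 -2.18 [ 0.53  1.06 -1.12  1.66  1.05  1.14  1.64] 0.0 E [ 0.38 -0.24  0.6 ] clr 0.644
standlow 1.1 2.53 [-0.86  1.06  1.12  1.66 -1.05  1.14  1.52] 0.0 E [0.3  0.33 0.6 ] clr 0.723
standlow 1.1 -0.61 [-0.86  1.06  1.12  1.66 -1.05  1.14 -1.62] 0.0 E [0.3  0.33 0.6 ] clr 0.723
```

Run:
```python
from arm import *
S=dict(np.load("pics/a_scene.npz"));D=dict(np.load("pics/a_side.npz"))
for n,a,b in [("torchtip",(373,284),(360,97)),("vise",(340,300),(355,158)),("redball",(372,345),(376,111)),("bottle",(420,138),(207,170)),("red",(295,167),(302,252))]:
    p,e=tri(ray(S,a),ray(D,b));print(n,p.round(3),np.round(e,4))
j0=np.array(current_joint_positions())
for z in (.16,.25):
  j,e=solve([.647,.085,z],-2.18,np.array([.5,.8,-1.1,1.6,.5,1.1,0]),.6);print(j.round(3),e)
  J=np.linspace(j0,j,11);p,C=fk(PF,J);print(p.round(2).tolist(),clear(j0,j))
```

```text
torchtip [ 0.508 -0.217  0.216] [0.0054 0.0054]
vise [ 0.526 -0.105  0.061] [0.0114 0.0114]
redball [ 0.465 -0.251  0.165] [0.0238 0.0238]
bottle [0.902 0.148 0.144] [0.0011 0.0011]
red [0.665 0.328 0.045] [0.0009 0.0009]
[ 0.621  1.062 -1.424  1.598  1.06   1.429  1.631] 3.0727531240256276e-07
[[0.22, -0.61, 0.23], [0.3, -0.56, 0.2], [0.37, -0.51, 0.18], [0.43, -0.44, 0.16], [0.48, -0.38, 0.15], [0.53, -0.31, 0.14], [0.57, -0.23, 0.14], [0.6, -0.15, 0.14], [0.62, -0.08, 0.14], [0.64, 0.0, 0.15], [0.65, 0.09, 0.16]] 0.6484614763695636
[ 0.63   0.985 -1.51   1.513  0.982  1.552  1.674] 7.869524314345915e-05
[[0.22, -0.61, 0.23], [0.3, -0.56, 0.21], [0.38, -0.5, 0.2], [0.44, -0.44, 0.19], [0.5, -0.37, 0.19], [0.54, -0.3, 0.19], [0.58, -0.22, 0.19], [0.61, -0.14, 0.2], [0.63, -0.07, 0.21], [0.64, 0.01, 0.23], [0.65, 0.09, 0.25]] 0.6700908207987726
```

The torch tip in the vice stands at about (0.51, −0.22, 0.22), right on the direct path. I'll go over it by a via point, keeping the elbow low.

Run:
```python
from arm import *
j0=np.array(current_joint_positions());s=np.array([.8,.9,-1.3,1.6,.8,1.3,1.2])
v,e=solve([.60,-.27,.30],-2.7,s,.62);v0,e0=solve([.33,-.53,.29],-3.0,(j0+v)/2,.68,.02);g,e1=solve([.647,.085,.17],-2.18,v,.6)
print(e0,e,e1)
for n,a,b in [("0",j0,v0),("1",v0,v),("2",v,g)]:
    p,C=fk(PF,np.linspace(a,b,7));E=fk(PF,np.linspace(a,b,7),True);print(n,b.round(2),clear(a,b),p.round(2).tolist(),E.round(2)[::3].tolist())
np.savez("plan.npz",v0=v0,v=v,g=g)
```

```text
2.819077471915052e-07 8.775546720089335e-05 1.1799226471259301e-07
0 [ 1.82  0.87 -1.51  1.54  0.87  1.54  2.03] 0.6590877158929329 [[0.22, -0.61, 0.23], [0.25, -0.58, 0.21], [0.27, -0.55, 0.21], [0.29, -0.54, 0.21], [0.31, -0.53, 0.23], [0.32, -0.52, 0.26], [0.33, -0.53, 0.29]] [[0.01, -0.25, 0.8], [-0.04, -0.32, 0.75], [-0.11, -0.38, 0.68]]
1 [ 1.17  0.92 -1.51  1.44  0.92  1.6   1.75] 0.6677697301438019 [[0.33, -0.53, 0.29], [0.38, -0.5, 0.29], [0.44, -0.46, 0.29], [0.48, -0.42, 0.3], [0.53, -0.38, 0.3], [0.57, -0.33, 0.3], [0.6, -0.27, 0.3]] [[-0.11, -0.38, 0.68], [0.02, -0.4, 0.67], [0.15, -0.38, 0.66]]
2 [ 0.62  1.06 -1.44  1.59  1.06  1.45  1.63] 0.6677697301438019 [[0.6, -0.27, 0.3], [0.62, -0.22, 0.28], [0.64, -0.16, 0.26], [0.65, -0.1, 0.23], [0.66, -0.04, 0.21], [0.65, 0.02, 0.19], [0.65, 0.08, 0.17]] [[0.15, -0.38, 0.66], [0.26, -0.34, 0.63], [0.35, -0.27, 0.6]]
```

Run:
```python
from arm import *
P=np.load("plan.npz")
for k in ("v0","v","g"):
    move_joints(P[k]);print(k,current_time(),np.round(current_position(),3),np.round(current_wrist_force(),1))
s=snapshot("wrist");np.savez("pics/w1.npz",**s);cv2.imwrite("pics/w1.png",s["image"][:,:,::-1]);print(s["cam_to_world"].round(3))
print(proj(s,[.647,.085,.018],True),proj(s,[.58,.283,.05],True))
```

```text
v0 2.0833 [ 0.333 -0.525  0.285] [ 0.2 -0.7 -0.3]
v 3.4833 [ 0.6   -0.266  0.294] [ 0.5 -0.4  0.6]
g 4.9083 [0.645 0.09  0.163] [-0.4  0.2  0.6]
[[-0.818  0.554  0.155  0.603]
 [ 0.575  0.788  0.22   0.03 ]
 [-0.     0.269 -0.963  0.319]
 [ 0.     0.     0.     1.   ]]
[313.38083564 186.4318603 ] [463.07710403 300.74700616]
```

View pics/w1.png

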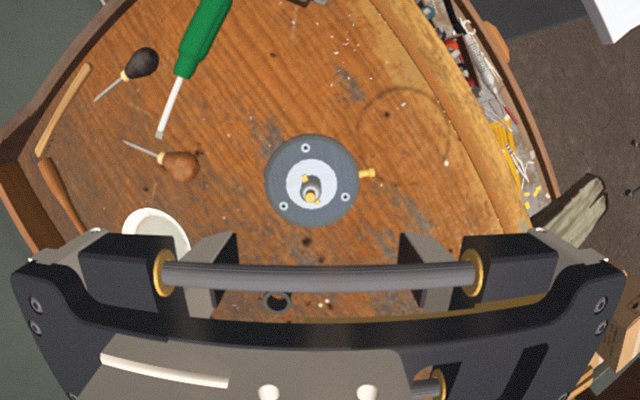

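Wrist view: stand disc centred about (311,181), seat (311,184), thumb screw pointing right at (368,173), pin ends bright near (303,179) and (318,180). I'll move to hover over the head, which gives a second baseline, and measure both.

```bash
cat > seg.py <<'E'
from arm import *
def ell(mask,near,amin=40):
    c,_=cv2.findContours(mask.astype(np.uint8),cv2.RETR_EXTERNAL,cv2.CHAIN_APPROX_NONE)
    c=[k for k in c if cv2.contourArea(k)>amin]
    k=min(c,key=lambda k:-cv2.pointPolygonTest(cv2.convexHull(k),(float(near[0]),float(near[1])),True))
    return cv2.convexHull(k)[:,0,:].astype(float)
def circ(P):  # circle through plane points
    A=np.c_[2*P[:,:2],np.ones(len(P))];x=np.linalg.lstsq(A,(P[:,:2]**2).sum(1),rcond=None)[0]
    return x[:2],np.sqrt(x[2]+x[:2]@x[:2])
def disc(s,mask,near,z,fish=True,amin=40):
    h=ell(mask,near,amin);P=np.array([plane(s,u,z,fish) for u in h])
    c,r=circ(P); 
    for _ in range(3):
        d=np.abs(np.hypot(*(P[:,:2]-c).T)-r);P=P[d<=max(np.percentile(d,85),.0004)];c,r=circ(P)
    return c,r
E
python3 - <<'E'
from seg import *
s=dict(np.load("pics/w1.npz"));im=s["image"];hsv=cv2.cvtColor(im,cv2.COLOR_RGB2HSV);H,Sa,V=[hsv[:,:,i].astype(int) for i in range(3)]
print(hsv[165,311],hsv[205,300],hsv[190,290],hsv[120,311],hsv[197,310])
seat=(Sa<45)&(V>140)
seat[:, :270]=0;seat[:,355:]=0
print("seat",disc(s,seat,(311,180),.018,amin=300))
dark=(Sa<80)&(V>40); dark[:, :255]=0;dark[:,380:]=0;dark[235:]=0
print("stand",disc(s,dark,(311,180),.016,amin=500))
j=np.array(current_joint_positions());g,e=solve([.58,.283,.16],-2.18,j,.6);print(g.round(2),e,clear(j,g),fk(PF,np.linspace(j,g,5))[0].round(2).tolist())
move_joints(g);print(current_time(),np.round(current_position(),3),np.round(current_wrist_force(),1))
s=snapshot("wrist");np.savez("pics/w2.npz",**s);cv2.imwrite("pics/w2.png",s["image"][:,:,::-1]);print(s["cam_to_world"].round(3))
print(proj(s,[.647,.085,.018],True),proj(s,[.58,.283,.05],True))
E
```

```text
[103  13 241] [ 96  16 227] [102  10 243] [ 12 176 171] [ 24 131 247]
seat (array([0.64739776, 0.08169873]), np.float64(0.02658125020088658))
stand (array([0.64664807, 0.08025999]), np.float64(0.04816346822870686))
[ 0.31  1.06 -1.43  1.62  1.06  1.43  1.3 ] 9.267865302698404e-08 0.6002334706472929 [[0.65, 0.08, 0.17], [0.64, 0.13, 0.17], [0.62, 0.19, 0.17], [0.6, 0.24, 0.16], [0.58, 0.28, 0.16]]
5.8 [0.576 0.286 0.153] [ 0.6 -0.8  0.4]
[[-0.818  0.553  0.155  0.535]
 [ 0.575  0.788  0.22   0.227]
 [-0.001  0.269 -0.963  0.309]
 [ 0.     0.     0.     1.   ]]
[148.30095952  75.02306938] [312.43301173 199.79418907]
```

View pics/w2.png

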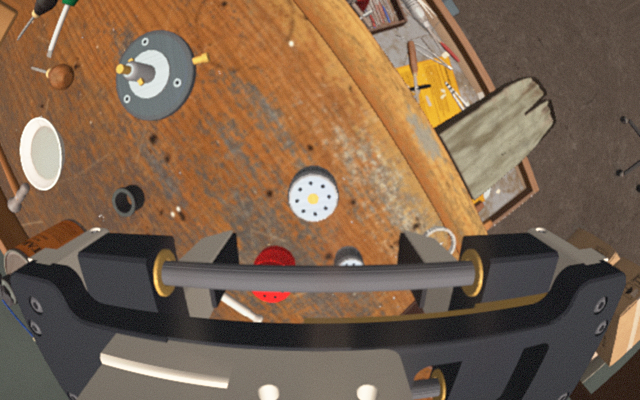

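Head top disc at (313,195) with its brass dot at (313,199), right where predicted. Stand seat at about (148,74), red decoy (272,275), small grey one (348,258). I'll measure the head and the seat from two views.

Run:
```python
from seg import *
def hv(s): return [x.astype(int) for x in cv2.split(cv2.cvtColor(s["image"],cv2.COLOR_RGB2HSV))]
def cen(m): y,x=np.nonzero(m);return np.array([x.mean(),y.mean()]),len(x)
def box(m,a,b,c,d): k=np.zeros_like(m);k[c:d,a:b]=m[c:d,a:b];return k
w1,w2,S,D=[dict(np.load(f"pics/{n}.npz")) for n in ("w1","w2","a_scene","a_side")]
# head brass dot
B=lambda s:(lambda h:(h[0]>12)&(h[0]<32)&(h[1]>100)&(h[2]>150))(hv(s))
W=lambda s:(lambda h:(h[1]<45)&(h[2]>140))(hv(s))
d2,dS,dD=cen(box(B(w2),300,326,188,210)),cen(box(B(S),262,280,178,190)),cen(box(B(D),332,348,233,246));print(d2,dS,dD)
for rs in ([ray(w2,d2[0],True),ray(S,dS[0])],[ray(w2,d2[0],True),ray(D,dD[0])],[ray(w2,d2[0],True),ray(S,dS[0]),ray(D,dD[0])]): print("dot",tri(*rs))
m=box(W(w2),280,345,165,230)
for z in (.05,): print("headtop disc",disc(w2,m,(313,197),z,amin=200))
print("dot@.05",plane(w2,d2[0],.05,True))
# seat in both
out=[]
for s,b,n in ((w1,(270,355,150,220),(311,180)),(w2,(120,175,45,105),(150,75))):
    h=ell(box(W(s),*b),n,200);
    if s is w1: pass
    print("seat",disc(s,box(W(s),*b),n,.018,amin=200))
# ejector top / spigot brass: ejector triangulation with tip
for s,b in ((w1,(302,320,190,210)),(w2,(112,128,60,80))):
    k=box(B(s),*b);print(cen(k))
for nm,s in (("w1",w1),("w2",w2)):
    im=s["image"];c=im[150:215,275:350] if nm=="w1" else im[40:110,105:180]
    cv2.imwrite(f"pics/c_{nm}.png",cv2.resize(c,None,fx=6,fy=6,interpolation=cv2.INTER_CUBIC)[:,:,::-1])
a=cv2.imread("pics/c_w1.png");b=cv2.imread("pics/c_w2.png");h=min(len(a),len(b));cv2.imwrite("pics/c.png",np.hstack([a[:h,:400],b[:h,:400]]))
```

```text
(array([312.63157895, 198.42105263]), 76) (array([270.5, 183.5]), 8) (array([341.33333333, 236.16666667]), 12)
dot (array([0.57968042, 0.28196688, 0.04997476]), [np.float64(0.0005432231172490092), np.float64(0.0005432231172489198)])
dot (array([0.57741115, 0.28141863, 0.05397317]), [np.float64(0.001057968304328891), np.float64(0.0010579683043291123)])
dot (array([0.57810624, 0.28042405, 0.05235427]), [np.float64(0.0012819919600660786), np.float64(0.0017451412540788202), np.float64(0.0018987055273616644)])
headtop disc (array([0.57873084, 0.2817948 ]), np.float64(0.02142761710857467))
dot@.05 [0.57914529 0.2820921  0.05      ]
seat (array([0.64739776, 0.08169873]), np.float64(0.02658125020088658))
seat (array([0.64687994, 0.08316031]), np.float64(0.026085522531188135))
(array([310.81052632, 197.43157895]), 95)
(array([117.14393939,  68.51515152]), 132)
```

View pics/c.png

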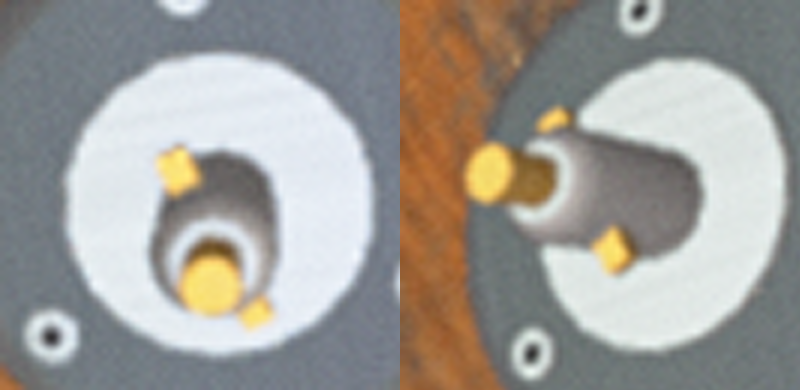

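Run:
```python
from seg import *
w1,w2=[dict(np.load(f"pics/{n}.npz")) for n in ("w1","w2")]
print("ejector top",tri(ray(w1,(310.3,197.2),True),ray(w2,(120,68.7),True)))
Q=q(-2.18);X=[.579,.282]
line_to([*X,.12],Q,vel=.12);print(np.round(current_position(),4),current_time())
s=snapshot("wrist");np.savez("pics/w3.npz",**s)
h=[x.astype(int) for x in cv2.split(cv2.cvtColor(s["image"],cv2.COLOR_RGB2HSV))]
u=proj(s,[*X,.05],True);m=((h[1]<45)&(h[2]>140)).astype(np.uint8)
k=np.zeros_like(m);a,b=int(u[0]),int(u[1]);k[b-45:b+45,a-45:a+45]=m[b-45:b+45,a-45:a+45]
c,r=disc(s,k,u,.05,amin=200);print("head",c,r,u)
cv2.imwrite("pics/w3.png",s["image"][:,:,::-1])
y,x=np.nonzero((h[0]>12)&(h[0]<32)&(h[1]>100)&(h[2]>150)&(k.cumsum(0)>0)&(np.hypot(*np.meshgrid(np.arange(640)-u[0],np.arange(400)-u[1]))<15))
d=(x.mean(),y.mean());print("dot",d,tri(ray(s,d,True),ray(w2,(312.63,198.42),True)),plane(s,d,.05,True))
print("dotcheck",plane(w2,(312.63,198.42),.05,True))
```

```text
ejector top (array([0.64749939, 0.08225595, 0.06696129]), [np.float64(0.00012337823105938308), np.float64(0.00012337823105923096)])
[0.5788 0.2808 0.1186] 6.2833
head [0.5788357  0.28130975] 0.021281974835554694 [318.66890217 213.86875887]
dot (np.float64(318.25773195876286), np.float64(214.02061855670104)) (array([0.57964467, 0.28255948, 0.04770507]), [np.float64(0.00010637571224298467), np.float64(0.00010637571224280091)]) [0.57932682 0.28191978 0.05      ]
dotcheck [0.57914586 0.28209054 0.05      ]
```

```bash
cat > mv.py <<'E'
from seg import *
def go(p,Q,vel=.12):  # line, then one trim of the steady offset
    line_to(p,Q,vel=vel);dwell(.1);e=np.array(p)-current_position()
    line_to(np.array(p)+e,Q,vel=.05);return np.round(current_position(),4)
E
python3 - <<'E'
from mv import *
Q=q(-2.18)
print(go([.579,.282,.013],Q),current_wrist_force().round(1),current_time())
grip(0.03,45);print("w",current_gripper_width(),current_wrist_force().round(1),current_position().round(4))
line_to([.579,.282,.113],Q,vel=.15);dwell(.1)
print(current_position().round(4),current_gripper_width(),current_wrist_force().round(1),current_time())
s=snapshot("wrist");np.savez("pics/w4.npz",**s);cv2.imwrite("pics/w4.png",s["image"][:,:,::-1])
print(proj(s,[*current_position()[:2],current_position()[2]+.037],True))
E
```

```text
[0.5786 0.2815 0.0122] [ 0.3 -0.1 -0.1] 7.725
w 0.04328079155667424 [ 0.7 -0.2 -0.9] [0.5785 0.2816 0.0119]
[0.5785 0.2813 0.1115] 0.043216541111970194 [ 0.2 -0.6 -2.9] 9.475
[318.84177987 285.29594585]
```

View pics/w4.png

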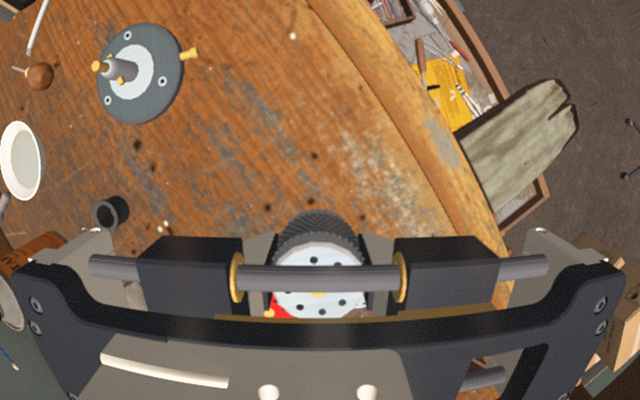

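Head is held: width 43 mm, and about 2.9 N of extra weight on the wrist. Its top disc spans roughly (270–368, 240–319), with the brass dot at (318,293) partly behind the rod. I'll check its centring from the visible disc edge, then carry it over the spigot.

Run:
```python
from mv import *
s=dict(np.load("pics/w4.npz"));p=current_position()
h=[x.astype(int) for x in cv2.split(cv2.cvtColor(s["image"],cv2.COLOR_RGB2HSV))]
m=(h[1]<45)&(h[2]>140)
print("white rows at u=300..335",[(u,np.nonzero(m[225:335,u])[0][[0,-1]]+225) for u in range(285,350,8)])
th=np.linspace(0,2*np.pi,73)
for z in (p[2]+.035,p[2]+.037):
    c=np.array([proj(s,[p[0]+.0213*np.cos(t),p[1]+.0213*np.sin(t),z],True) for t in th]);print(z,c.min(0),c.max(0))
# hover path to stand
j=np.array(current_joint_positions());print(j.round(2))
for yaw in (-2.18,-2.4,-4.0):
    try: print(yaw,np.round(inverse_kinematics([.6473,.0823,.1],q(yaw)),2))
    except Exception as e: print(e)
```

```text
white rows at u=300..335 [(285, array([253, 309])), (293, array([247, 315])), (301, array([245, 317])), (309, array([242, 318])), (317, array([242, 318])), (325, array([242, 318])), (333, array([243, 318])), (341, array([247, 316])), (349, array([251, 311]))]
0.14657864583091995 [271.76128031 239.80535808] [365.82967628 320.08455973]
0.14857864583091995 [271.17370092 241.66145175] [366.45569735 322.58431208]
[ 0.31  1.1  -1.39  1.64  1.11  1.38  1.29]
-2.18 [ 0.63  1.14 -1.39  1.62  1.14  1.39  1.61]
-2.4 [ 0.62  1.12 -1.37  1.62  1.12  1.37  1.4 ]
-4.0 [ 0.56  0.95 -1.16  1.63  0.93  1.21 -0.1 ]
```

Disc rows 242–318 are centred on the prediction (280), so the head is centred in the grip. Carry it over, then lower it by force-guarded steps onto the pin.

Run:
```python
from mv import *
Q=q(-2.18);X=[.6473,.0823]
print(go([*X,.113],Q,.2),current_wrist_force().round(1),current_time())
f0=current_wrist_force()
z=.062;line_to([X[0]+.0004,X[1]+.0004,z],Q,vel=.08)
print(current_position().round(4),(current_wrist_force()-f0).round(1),current_time())
while z>.034:
    z-=.002;line_to([X[0]+.0004,X[1]+.0004,z],Q,vel=.05);f=current_wrist_force()-f0
    print(round(z,3),current_position().round(4),f.round(1))
    if f[2]>5: break
np.save("f0.npy",f0);print(current_time(),current_gripper_width(),current_moment().round(2))
s=snapshot("side");cv2.imwrite("pics/d.png",cv2.resize(s["image"][130:260,250:400],None,fx=4,fy=4,interpolation=2)[:,:,::-1])
```

```text
[0.6479 0.0807 0.1128] [ 0.2  0.3 -2.2] 11.0833
[0.6479 0.083  0.0622] [ 0.4 -0.1  0.6] 11.8667
0.06 [0.6479 0.0827 0.0603] [ 0.3  0.4 -1.5]
0.058 [0.6477 0.0826 0.0579] [ 0.3 -0.5  0.2]
0.056 [0.6476 0.0827 0.0558] [-0.3 -0.5 -0.5]
0.054 [0.6476 0.0827 0.0538] [-0.8  0.  -0.3]
0.052 [0.6476 0.0826 0.0518] [-0.2 -1.1 -0.9]
0.05 [0.6476 0.0826 0.0498] [-1.4 -0.7  0.7]
0.048 [0.6476 0.0826 0.0478] [-0.6 -1.3 -0.5]
0.046 [0.6477 0.0826 0.0459] [-0.6 -1.2 -0.6]
0.044 [0.6479 0.0827 0.0455] [-3.4 -2.6  9.7]
14.1167 0.043561429651601556 [-0.43  0.62 -0.01]
```

View pics/d.png

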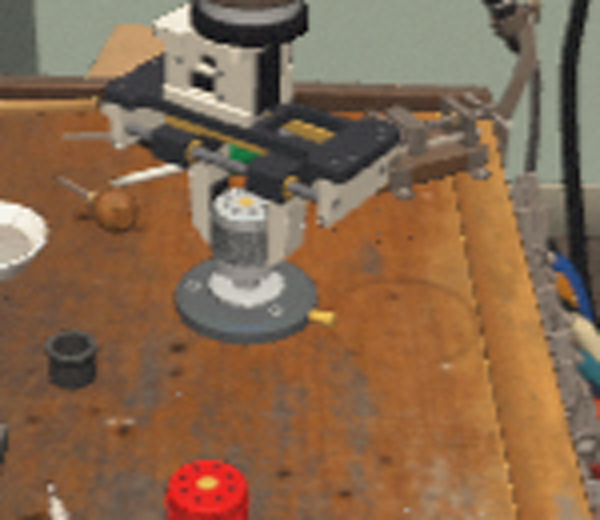

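The head rests on the pin, TCP 0.0455, underside 15.5 mm above the seat, as expected. Now turn it in small steps under a light push.

Run:
```python
from mv import *
f0=np.load("f0.npy");yaw=-2.18;p=[.6477,.0827,.0438]
while yaw>-2.18-1.7:
    yaw-=np.radians(4);line_to(p,q(yaw),vel=.05);f=current_wrist_force()-f0;z=current_position()[2]
    print(round(yaw,3),current_position().round(4),f.round(1),current_moment()[2].round(2),round(current_time(),2))
    if f[2]<3 and z<.0447: break
    if current_time()>30: break
np.save("yaw.npy",yaw);print(np.round(current_joint_positions(),2),current_gripper_width())
```

```text
-2.25 [0.6482 0.0826 0.0455] [-2.8 -2.9  9.2] -0.1 14.42
-2.32 [0.6484 0.0824 0.0456] [-2.8 -3.6  9.5] -0.13 14.67
-2.389 [0.6484 0.0823 0.0456] [-2.1 -3.2  9.5] -0.03 14.92
-2.459 [0.6485 0.0821 0.0456] [-2.6 -3.5 10.5] 0.02 15.17
-2.529 [0.6484 0.082  0.0456] [-4.  -5.   9.6] -0.03 15.42
-2.599 [0.6483 0.0819 0.0456] [-3.7 -3.9 10.4] 0.0 15.67
-2.669 [0.6483 0.082  0.0456] [-3.3 -3.9 10.4] -0.04 15.92
-2.739 [0.6484 0.0823 0.0456] [-2.8 -3.9  9.6] -0.05 16.17
-2.808 [0.6483 0.0823 0.0456] [-3.  -3.6  9.9] -0.05 16.42
-2.878 [0.6483 0.0824 0.0456] [-3.3 -2.8 11.1] -0.03 16.67
-2.948 [0.6483 0.0824 0.0456] [-3.1 -4.   8.9] 0.02 16.92
-3.018 [0.6484 0.0825 0.0456] [-2.1 -3.3  9.7] -0.03 17.17
-3.088 [0.6484 0.0824 0.0455] [-1.3 -3.6  9.9] 0.01 17.42
-3.157 [0.6484 0.0823 0.0454] [-2.1 -4.   8.9] -0.05 17.67
-3.227 [0.6483 0.0823 0.0453] [-2.9 -4.1  8.8] 0.03 17.92
-3.297 [0.6482 0.0824 0.0452] [-2.7 -2.2  7.9] -0.06 18.17
-3.367 [0.6476 0.083  0.0438] [ 0.  -0.3  0.4] 0.0 18.42
[ 0.57  1.09 -1.21  1.64  1.09  1.22  0.45] 0.04318015081211291
```

It dropped in at yaw −3.37. I'll turn 3° more for clearance in the keyway, then push home.

Run:
```python
from mv import *
f0=np.load("f0.npy");yaw=float(np.load("yaw.npy"));p=np.array([.6477,.0827,.0415])
def rep(t): print(t,current_position().round(4),(current_wrist_force()-f0).round(1),current_moment().round(2),round(current_gripper_width(),4),round(current_time(),2))
line_to(p,q(yaw),vel=.05);rep("in")
yaw-=np.radians(3);line_to(p,q(yaw),vel=.05);rep("turn")
z=.0415
while z>.0255:
    z-=.001;p[2]=z;line_to(p,q(yaw),vel=.03);rep(round(z,4))
    if (current_wrist_force()-f0)[2]>22: break
dwell(.5);rep("end");np.save("yaw.npy",yaw)
for n in("side","wrist"):
    s=snapshot(n);np.savez(f"pics/e_{n}.npz",**s)
a=np.load("pics/e_side.npz")["image"][150:240,270:390];cv2.imwrite("pics/e.png",cv2.resize(a,None,fx=6,fy=6,interpolation=2)[:,:,::-1])
```

```text
in [0.6475 0.0829 0.0409] [-0.4  0.4  0.8] [ 0.13 -0.11 -0.03] 0.0435 18.67
turn [0.6478 0.0828 0.0414] [-0.3  0.2 -0.9] [ 0.1  -0.22 -0.  ] 0.0433 18.92
0.0405 [0.6477 0.0827 0.0404] [-0.1 -0.8  0.6] [ 0.12 -0.17 -0.02] 0.0434 19.17
0.0395 [0.6477 0.0827 0.0394] [-0.3 -0.  -0.1] [ 0.11 -0.11  0.02] 0.0433 19.42
0.0385 [0.6477 0.0826 0.0384] [ 0.5 -0.3  0.2] [ 0.09 -0.15 -0.05] 0.0433 19.67
0.0375 [0.6479 0.0828 0.0379] [-0.4 -0.9  2.5] [ 0.05 -0.04  0.  ] 0.0435 19.92
0.0365 [0.6479 0.0828 0.0368] [-0.7 -1.1  4.8] [-0.02 -0.02 -0.02] 0.0431 20.17
0.0355 [0.6478 0.0828 0.0356] [-0.9 -0.3  4.6] [ 0.02 -0.03 -0.01] 0.0437 20.42
0.0345 [0.6479 0.0828 0.0346] [-0.5 -1.2  5.2] [-0.01 -0.06  0.04] 0.0431 20.67
0.0335 [0.6479 0.0828 0.0336] [ 0.1 -0.2  5.8] [-0.03 -0.12  0.03] 0.0433 20.92
0.0325 [0.6478 0.0828 0.0326] [-0.5 -0.3  5.8] [ 0.03 -0.18  0.01] 0.0433 21.17
0.0315 [0.6478 0.0828 0.0315] [-0.1 -0.5  6.1] [ 0.09 -0.16 -0.01] 0.0436 21.42
0.0305 [0.6478 0.0828 0.0306] [-0.7 -1.   6.9] [ 0.01 -0.09  0.04] 0.0431 21.67
0.0295 [0.6479 0.0828 0.0299] [-1.3 -1.   8.8] [-0.03  0.    0.01] 0.0439 21.92
0.0285 [0.6479 0.0828 0.0298] [-3.3 -2.4 14.7] [-0.27  0.42 -0.05] 0.0435 22.17
0.0275 [0.6479 0.0828 0.0298] [-5.2 -2.9 19. ] [-0.44  0.9  -0.07] 0.0435 22.42
0.0265 [0.6479 0.0828 0.0297] [-7.6 -4.8 26.1] [-0.76  1.34  0.06] 0.0435 22.67
end [0.6479 0.0828 0.0297] [-7.3 -4.8 26.1] [-0.7   1.39 -0.02] 0.0434 23.17
```

View pics/e.png

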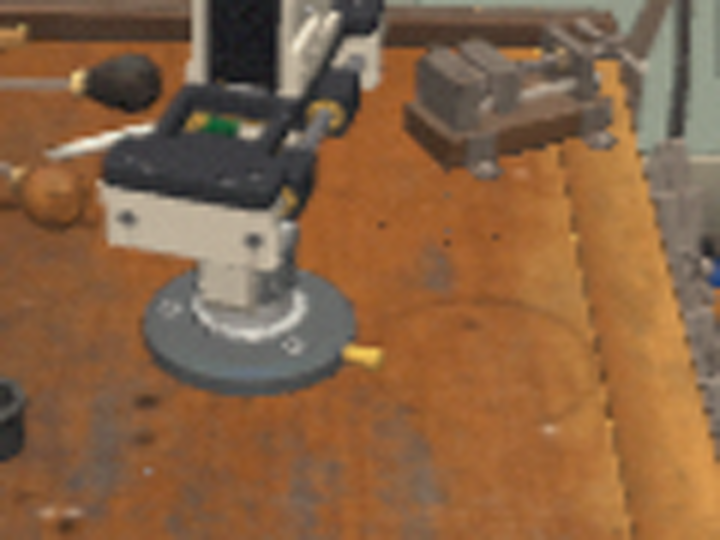

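Run:
```python
from rig import *
print(current_position().round(4),current_wrist_force().round(1),current_gripper_width(),current_time());sign_off()
```

```text
[0.6479 0.0828 0.0297] [-7.4 -3.5 24.1] 0.04321005373584022 23.2667
the job is handed in; nothing more can be done
```

The fixture head is home on the stand, and I handed the job in at 23.3 s with the arm still gripping and pressing it. I set it over the spigot, turned it about 68° under a light push until it dropped over the pin, added 3° for clearance, and pushed it down.

**Last checks:**
- **Travel:** the head went down 15.8 mm from resting on the pin (16 expected), then met a hard stop.
- **Ejector spring:** it came in about 8 mm above home at 4–5 N and had risen to about 7–9 N just before the stop, close to the 4–8 N given.
- **Hold:** the wrist reads about 24 N up with about 8 N sideways, grip width is 43.2 mm, and the position held steady over a half-second dwell.
- **Side picture:** the gripper is low over the seat with no visible gap. The fingers hide most of the head, so flushness rests mainly on the travel and force readings.

**Small disagreements:** the ejector top measured 67 mm above the bench against 70 from the text. The head's top measured 48–54 mm depending on the pair of views, against 50. The grip reads 43.2 mm against the stated 44–45 mm diameter. None of these affected the fit.

The bystanders were never approached, and I passed over the torch held in the vice. I could not see the strip lamp in any picture, so I kept the arm low by an estimate of its geometry, and the wrist showed no contact after any of those moves.

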